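# Check the stops of two ware-cart brake levers

## Robot

A 7-joint arm with a two-finger parallel gripper is mounted at the origin on the work surface. World frame = base frame: x ahead of the robot, y to its left, z up, the work surface at z = 0. Lengths are in m, angles in degrees, forces in N, time in s.
With the tool pointing down it reaches from about 0.4 to 0.85 m from the base axis. Payload 4.4 kg.
Tool frame: the origin (TCP) lies midway between the tips of the shut fingers; the grasp point (between the pads) lies 19 mm behind it; x points along the fingers, y is the direction in which the jaws open and shut, and the axes are right-handed (so a half turn about x gives the same grasp; the last joint's range is limited). The gripper opens to 94 mm and grips with 3 to 60 N. Pads are 16 mm wide; open, the fingers measure 119 mm over their backs; the gripper's body (75 mm by 177 mm) begins 78 mm behind the grasp point.
Start: joints at [-78.598, 36.005, 2.206, 86.941, -1.547, 57.084, -1.146], TCP at [0.17, 0.627, 0.205] pointing down, gripper open.
Joint ranges: [-175.42, 175.42], [-21.48, 121.26], [-71.46, 75.88], [10.55, 141.38], [-63.04, 243.04], [13.31, 113.54], [-168.57, 168.57]. Speed limits (degrees/s): [147.25, 147.25, 180, 180, 180, 180, 180].

## Interface

Orientations are given as [roll, pitch, yaw] about the fixed x, y, z axes, in that order (R = Rz(yaw) Ry(pitch) Rx(roll)).
In Python, from plant import telemetry, vision, order gives the robot as it stands.
- The arm moves only by the tool jog_arm, never from a script. Its argument "deltas" is a list of rows, each a list of 7 numbers: the shift along the tool's x, y, z in mm, then the turn, a rotation vector about the tool's x, y, z in degrees, then the closure, from -1 (fully open) to 1 (shut). A call has 1 to 12 rows; each row shifts and turns the commanded pose from where the row before left it, along the tool's axes as they then stand; what a row does not reach is not made up. A row lasts 1/12 s, in which the tool goes at most 41.7 mm and 7.16 degrees, less where a joint would pass 70% of its speed; a pose out of reach is approached as far as the arm can. A call with a gripper value outside its range is refused whole. The fingers move at their own pace and stop on an object; the grip force is fixed at half the most. Time passes only in rows, so rows that do not move let the fingers close. It gives the time, the measured TCP pose, the force and the opening at its end, in the units of the state.
- telemetry.get_state(): the state, without advancing time (a new reading comes with each control period).
- vision.read_camera(name): name is "scene" or "top"; returns the picture (384x512x3 uint8, red, green, blue); there is no depth.
- vision.camera_model(name): a dict with "vfov" (degrees; the focal length in pixels is half the picture's height over the tangent of half this angle, whatever the lens; pixels are square), "cx", "cy" (the principal point, pixels), "origin" and "orientation" of the camera in the world. Camera axes: x right, y down, z forward; pixel columns grow to the right and rows downward; lengths in m; the calibration is good to about 2 mm. A picture is of the moment at which its call begins. camera_model takes no time and is no camera call.
- order.finish_job(): hands the job in, once; it reports no verdict.
Trained networks look in the newest picture that a camera, given by its name, has taken for a name from the list of things; names that differ only in an ending like _2 or _b are one class to them, and where a whole thing is asked for, a point or a joint stands for the part that bears it (a point fixed in the world has none). Each returns a list of dicts, best first, with "p" (0 to 1); they miss things now and then, are a little off and sometimes report something else, mostly with a low value. They report only what shows in the picture. A call takes as long as a camera call.
- vision.cut_out(camera, name): "mask" (384x512 bool, what is visible of it) and "location" ([column, row] in pixels, amid what is visible of it).
The state is a dict: "t": time; "joint_pos": joint angles; "joint_velocities": joint speeds; "joint_efforts": joint torques, N m; "tcp_pos": TCP position; "orientation": TCP orientation; "ft_force": force on the tool from outside, world axes, zero at the start; "torque": the same for the moment, N m; "finger_gap": opening from 0.0 (shut) to 1.0 (fully open).
Only numpy, scipy, OpenCV 4.12 (cv2) and the standard library are available. Lean on these libraries where they do the work, as an engineer would, in place of code of your own. Each camera call takes 0.05 s, during which the arm holds its last target. There are 200 camera calls.

## Task

Check the brake levers of the two ware-cart handles on the bench, the red lever first and then the blue one: from the outside, with the backs of the fingers, press the lever in towards its bar until it comes up against its stop, keep it there for a full second without forcing it, then let it spring all the way back out before going on. Do not pinch or grasp anything, do not touch the black grip bars, and leave the kiln posts and everything else on the bench where they stand.

Things in the scene. Friction and masses are not known exactly. Their poses are not given: they have to be found in the camera images.
- red_handle: the red handle's fixed bench stand, bolted down, cannot move: dark steel plate 120 (x) x 240 (y) x 12 mm with two short aluminium pillars at y = +-100 mm that carry the grip bar. Origin: centre of the plate's underside, on the table. Its +x axis points from the lever side (robot side) towards the bar.
- red_bar: the black rubber grip bar of the red handle, 28 mm diameter, 240 mm long, level along its own y; origin at its centre, 100 mm above the table. It is fixed. The fingers must not touch it.
- red_press (a point): point on the outer face (robot side, away from the bar) of the red brake lever, 115 mm from its pivot, half-way up the blade, 100 mm above the table; moves with the lever. +x = the way to press (level, square to the blade, towards the bar), z up. The blade is straight and level, 8 mm thick, 20 mm high, 150 mm long with a 22 mm ball end. Above it is open; 35 mm below it is free.
- red_lever (a joint): angle of the red lever about its upright pivot (at the bar's +y end, 45 mm robot-side of the bar's axis; from above it turns anticlockwise when pressed), rad. 0 = let go; grows as pressed; rigid stop at 0.27, leaving 27 mm or more between blade and bar; the press point travels 31 mm. Return spring at the press point: 3.3 N at rest, 6.8 N just before the stop.
- blue_handle: the blue handle's fixed bench stand, bolted down, cannot move: dark steel plate 120 (x) x 240 (y) x 12 mm with two short aluminium pillars at y = +-100 mm that carry the grip bar. Origin: centre of the plate's underside, on the table. Its +x axis points from the lever side (robot side) towards the bar.
- blue_bar: the black rubber grip bar of the blue handle, 28 mm diameter, 240 mm long, level along its own y; origin at its centre, 100 mm above the table. It is fixed. The fingers must not touch it.
- blue_press (a point): point on the outer face (robot side, away from the bar) of the blue brake lever, 115 mm from its pivot, half-way up the blade, 100 mm above the table; moves with the lever. +x = the way to press (level, square to the blade, towards the bar), z up. The blade is straight and level, 8 mm thick, 20 mm high, 150 mm long with a 22 mm ball end. Above it is open; 35 mm below it is free.
- blue_lever (a joint): angle of the blue lever about its upright pivot (at the bar's -y end, 45 mm robot-side of the bar's axis; from above it turns clockwise when pressed), rad. 0 = let go; grows as pressed; rigid stop at 0.34, leaving 27 mm between blade and bar; the press point travels 39 mm. Return spring at the press point: 3.3 N at rest, 7.7 N just before the stop.
- post_a: loose cream triangular kiln post with a hole, about 50 mm wide, 50 mm tall, standing on the table close in front of (robot side of) the red handle's stand; origin at centre of underside. Leave alone.
- post_b: loose whitish triangular kiln post, about 50 mm wide, 45 mm tall, close in front of the blue handle's stand; origin at centre of underside. Leave alone.
- post_c: loose cream triangular kiln post, about 50 mm wide, 60 mm tall, behind the handles; origin at centre of underside. Leave alone.
- rub_block: loose black rubbing block with red grip, 100 x 60 x 52 mm, between the robot and the handles; origin at centre of underside. Leave alone.
- disc_stack: loose stack (one piece) of round clay discs, 72 mm across, 27 mm tall, behind the handles; origin at centre of underside. Leave alone.
- cone_box: loose white carton with a blue band, 80 x 150 x 60 mm, behind the handles; origin at centre of underside. Leave alone.
- brick: loose pinkish brick, 65 x 110 x 60 mm, behind the handles; origin at centre of underside. Leave alone.

How it is judged:
By the outcome, as a careful person would: the job done as asked, in the order asked, and still so for the second after the job is handed in, with the robot touching nothing.
It also fails if it takes over 58 s, if anything falls off the work surface, if the arm or the gripper's body presses on something with over 40 N, if the wrist force passes 120 N, or if a joint passes its speed limit or range.

## Working session

There is one attempt and no reset: what is moved stays moved. The work goes in short steps, Python scripts to look and compute and a tool call to move; the robot and the scene stay as the last step left them, time stands still between calls to the robot, and variables do not carry over. Pictures are saved under pics/ and viewed, about 8 in all and at most 12, crops included, and the job is handed in when it is done.

Besides the shell and the picture viewer there is one more tool, called by a JSON object that holds its "op" and its "data". jog_arm: Moves the arm, as the interface text tells. Its arguments: {"type":"object","properties":{"deltas":{"type":"array","items":{"type":"array","items":{"type":"number"}}}},"required":["deltas"]}

```bash
mkdir -p pics
python3 - <<'E'
from plant import telemetry, vision
import cv2
s=telemetry.get_state()
for k in('t','tcp_pos','orientation','ft_force','finger_gap'):print(k,s[k])
for c in('scene','top'):
    print(c,vision.camera_model(c))
    cv2.imwrite(f'pics/{c}0.png',vision.read_camera(c)[:,:,::-1])
    for n in('red_press','blue_press','red_bar','blue_bar','red_lever','blue_lever','red_handle','blue_handle'):
        r=vision.cut_out(c,n)
        print(n,[(round(d['p'],2),[round(float(v),1) for v in d['location']],int(d['mask'].sum())) for d in r[:2]])
E
```

```text
t 0.0
tcp_pos [0.16989956 0.62673765 0.20458466]
orientation [ -89.11920278   89.89500467 -104.28900179]
ft_force [-0.60333823 -1.24188313 -0.60725877]
finger_gap 1.002230517078989
scene {'vfov': 47.064085349338505, 'cx': 257.2143385875826, 'cy': 187.9046517790359, 'origin': array([1.27916117, 0.45621409, 0.83760013]), 'orientation': array([-131.79819715,    0.15411864,  123.50897336])}
red_press [(0.57, [222.6, 147.7], 140)]
blue_press [(0.77, [339.5, 184.1], 497)]
red_bar [(0.97, [195.5, 160.1], 633)]
blue_bar [(0.91, [328.1, 203.4], 885)]
red_lever [(0.78, [226.6, 154.1], 199)]
blue_lever [(0.85, [347.4, 184.1], 390), (0.37, [227.4, 153.7], 273)]
red_handle [(0.62, [200.5, 176.7], 3692), (0.16, [342.2, 183.8], 461)]
blue_handle [(0.72, [325.3, 220.5], 5336)]
top {'vfov': 51.209919058115354, 'cx': 253.9225406281362, 'cy': 201.4168302268823, 'origin': array([ 0.35905637, -0.00444418,  1.09201794]), 'orientation': array([-167.76955151,   -0.19992619,  -83.38160511])}
red_press [(0.7, [327.5, 227.1], 315)]
blue_press [(0.58, [182.9, 238.9], 295)]
red_bar [(0.79, [339.3, 209.0], 991), (0.43, [326.5, 232.9], 284)]
blue_bar [(0.88, [193.8, 206.1], 856)]
red_lever [(0.57, [326.0, 232.3], 309), (0.28, [179.3, 252.9], 263)]
blue_lever [(0.73, [185.3, 231.7], 246)]
red_handle [(0.78, [337.4, 213.4], 4217)]
blue_handle [(0.63, [340.5, 209.0], 919)]
```

Run:
```python
import cv2
for c,(a,b,d,e) in {'scene':(100,300,130,420),'top':(130,330,120,410)}.items():
    im=cv2.imread(f'pics/{c}0.png')
    cv2.imwrite(f'pics/{c}0c.png',cv2.resize(im[a:b,d:e],None,fx=2.75,fy=2.75,interpolation=cv2.INTER_CUBIC))
```

```text
(no output)
```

View pics/top0.png

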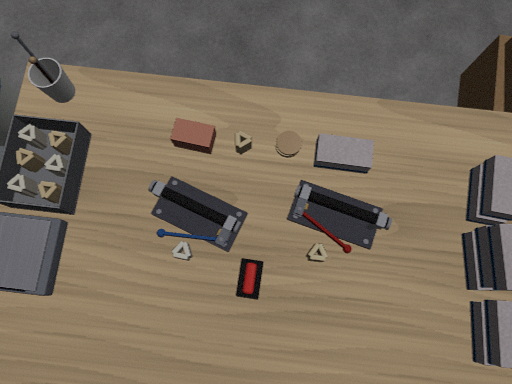

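View pics/top0c.png

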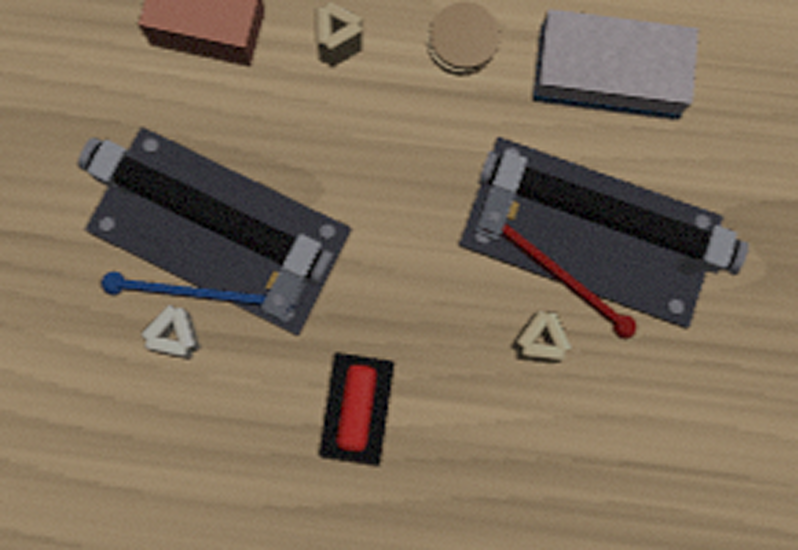

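View pics/scene0c.png

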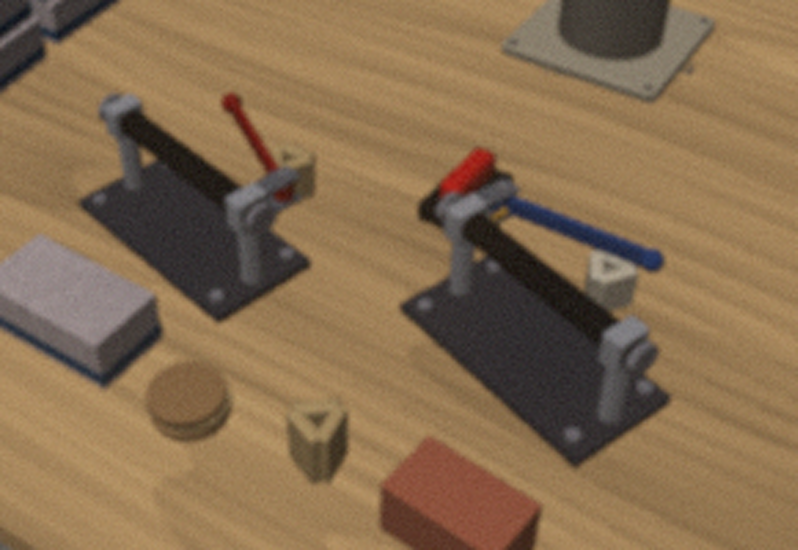

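The top view shows the red lever running from its pivot near (298,211) to its ball at (347,248). The blue lever runs from (222,237) to its ball at (161,233). post_a is at (318,253) and post_b at (182,251), both just robot-side of the levers. Next I'll triangulate.

```bash
cat > h.py <<'E'
import numpy as np,cv2
from plant import telemetry, vision
from scipy.spatial.transform import Rotation as Ro
def cam(c):
    m=vision.camera_model(c); f=192/np.tan(np.radians(m['vfov']/2))
    return f,m['cx'],m['cy'],np.array(m['origin']),Ro.from_euler('xyz',m['orientation'],degrees=True).as_matrix()
def ray(c,p):
    f,cx,cy,o,R=cam(c); p=np.atleast_2d(p).astype(float)
    d=np.c_[(p[:,0]-cx)/f,(p[:,1]-cy)/f,np.ones(len(p))]@R.T
    return o,d
def plane(c,p,z):
    o,d=ray(c,p); return o+d*((z-o[2])/d[:,2])[:,None]
def tri(a,b):
    A=[];B=[]
    for c,p in(('top',a),('scene',b)):
        o,d=ray(c,p); d=d[0]/np.linalg.norm(d[0]); P=np.eye(3)-np.outer(d,d);A.append(P);B.append(P@o)
    x=np.linalg.lstsq(np.vstack(A),np.hstack(B),rcond=None)[0]
    return x, np.linalg.norm(np.vstack(A)@x-np.hstack(B))
def proj(c,X):
    f,cx,cy,o,R=cam(c); q=(np.atleast_2d(X)-o)@R
    return np.c_[f*q[:,0]/q[:,2]+cx,f*q[:,1]/q[:,2]+cy]
E
python3 - <<'E'
from h import *
np.set_printoptions(precision=4,suppress=True)
off={'top':(120,130),'scene':(130,100)}
px=lambda c,u,v:np.array([u/2.75-.3+off[c][0],v/2.75-.3+off[c][1]])
for n,a,b in(('redball',(625,326),(232,102)),('blueball',(113,283),(653,260)),('postA',(543,338),None),('postB',(170,333),None),
  ):
    if b: print(n,tri(px('top',*a),px('scene',*b)))
    else: print(n,plane('top',px('top',*a),.05))
for c in('top','scene'):
    im=cv2.imread(f'pics/{c}0.png').astype(int);B,G,R=im[:,:,0],im[:,:,1],im[:,:,2]
    for n in('red','blue'):
        m=(R-np.maximum(G,B)>45) if n=='red' else (B-R>30)
        m=m.astype(np.uint8);k,l,st,ce=cv2.connectedComponentsWithStats(m)
        ball={'red':{'top':(625,326),'scene':(232,102)},'blue':{'top':(113,283),'scene':(653,260)}}[n][c]
        i=min((i for i in range(1,k) if st[i,4]>20),key=lambda i:np.min(np.hypot(*(np.argwhere(l==i)[:,::-1]-px(c,*ball)).T)))
        pts=np.argwhere(l==i)[:,::-1]; W=plane(c,pts,.1)[:,:2]
        W0=plane(c,px(c,*ball),.1)[0,:2]
        keep=np.hypot(*(W-W0).T)>.02
        mu=W[keep].mean(0);u,s,vt=np.linalg.svd(W[keep]-mu);d=vt[0]*np.sign(vt[0]@(W0-mu))
        t=(W-mu)@d
        print(c,n,len(pts),'ball',W0,'mu',mu,'dir',np.degrees(np.arctan2(d[1],d[0])),'tip',mu+d*t.max(),'root',mu+d*t.min(), 'len',np.ptp(t))
    for n in('red_bar','blue_bar'):
        r=vision.cut_out(c,n) if 0 else None
vision.read_camera('top');
for c in('top','scene'):
    vision.read_camera(c)
    for n in('red_bar','blue_bar'):
        m=vision.cut_out(c,n)[0]['mask'];pts=np.argwhere(m)[:,::-1];W=plane(c,pts,.107)[:,:2]
        mu=W.mean(0);d=np.linalg.svd(W-mu)[2][0];t=(W-mu)@d
        print(c,n,mu,np.degrees(np.arctan2(d[1],d[0])),mu+d*t.min(),mu+d*t.max())
E
```

```text
redball (array([ 0.4812, -0.2238,  0.1044]), np.float64(0.0009347245675340376))
blueball (array([0.4665, 0.2385, 0.1027]), np.float64(0.0016900904768641551))
postA [[ 0.468  -0.1604  0.05  ]]
postB [[0.4321 0.1892 0.05  ]]
top red 210 ball [ 0.482  -0.2253] mu [ 0.5264 -0.1594] dir -123.14297769406211 tip [ 0.4776 -0.2342] root [ 0.5596 -0.1086] len 0.14992498790037523
top blue 206 ball [0.4672 0.238 ] mu [0.4683 0.1577] dir 90.21977223749546 tip [0.4679 0.2477] root [0.4685 0.0997] len 0.14792196371627703
scene red 132 ball [ 0.4763 -0.2271] mu [ 0.5157 -0.1663] dir -123.58848029820643 tip [ 0.467  -0.2397] root [ 0.5435 -0.1245] len 0.13828127578672048
scene blue 226 ball [0.4628 0.2387] mu [0.4614 0.1571] dir 89.72518680463665 tip [0.4618 0.2436] root [0.4611 0.0928] len 0.15084316295257083
top red_bar [ 0.5818 -0.2075] 76.33349721027375 [ 0.5528 -0.3269] [ 0.6121 -0.0829]
top blue_bar [0.5421 0.1676] -109.57589197311474 [0.5841 0.2858] [0.5    0.0493]
scene red_bar [ 0.5895 -0.1903] 76.0491385012615 [ 0.5529 -0.3379] [ 0.6201 -0.0673]
scene blue_bar [0.5494 0.1786] -110.02888450247671 [0.5905 0.2912] [0.4986 0.0393]
```

```bash
cat > go.py <<'E'
from h import *
np.set_printoptions(precision=1,suppress=True)
def plan(pos,az=None,yaw0=None):
    s=telemetry.get_state();R=Ro.from_euler('xyz',s['orientation'],degrees=True)
    print('t',s['t'],'tcp',np.array(s['tcp_pos'])*1000,'F',np.array(s['ft_force']),'gap',round(float(s['finger_gap']),2),'J',np.array(s['joint_pos']))
    y=R.as_matrix()[:,1];print('tool y az',np.degrees(np.arctan2(y[1],y[0])))
    if az is None: T=R
    else:
        a=np.radians(az);Y=np.array([np.cos(a),np.sin(a),0]);X=np.array([0,0,-1.]);T=Ro.from_matrix(np.c_[X,Y,np.cross(X,Y)])
    print('rotvec first',(R.inv()*T).as_rotvec(degrees=True))
    p=np.array(s['tcp_pos'])
    for q in pos:
        q=np.array(q);print('then',(q-p)*1000,'tool',T.inv().apply(q-p)*1000);p=q
E
python3 - <<'E'
from go import *
P=[(.5,.3,.2),(.469,-.178,.2),(.469,-.178,.078)]
plan(P,-25.4);plan(P,154.6)
E
```

```text
t 1.25 tcp [170.1 627.3 205.5] F [ 0.  -0.7  0.3] gap 1.0 J [-78.6  36.    2.2  86.9  -1.5  57.1  -1.1]
tool y az 74.82693677649837
rotvec first [100.2   0.    0. ]
then [ 329.9 -327.3   -5.5] tool [  5.5 438.4 154.2]
then [ -31. -478.    0.] tool [  0.  177.  445.1]
then [   0.    0. -122.] tool [122.   0.   0.]
t 1.25 tcp [170.1 627.3 205.5] F [ 0.  -0.7  0.3] gap 1.0 J [-78.6  36.    2.2  86.9  -1.5  57.1  -1.1]
tool y az 74.82693677649837
rotvec first [-79.8  -0.    0. ]
then [ 329.9 -327.3   -5.5] tool [   5.5 -438.4 -154.2]
then [ -31. -478.    0.] tool [   0.  -177.  -445.1]
then [   0.    0. -122.] tool [122.   0.   0.]
```

{"op": "jog_arm", "data": {"deltas": [[0,0,0,7,0,0,1],[0,0,0,7,0,0,1],[0,0,0,7,0,0,1],[0,0,0,7,0,0,1],[0,0,0,7,0,0,1],[0,0,0,7,0,0,1],[0,0,0,7,0,0,1],[0,0,0,7,0,0,1],[0,0,0,7,0,0,1],[0,0,0,7,0,0,1],[0,0,0,7,0,0,1],[0,0,0,7,0,0,1]]}}

```text
t: 2.25
tcp_pos: [0.1699, 0.6274, 0.2055]
orientation: [-117.5, 90.0, 143.0]
ft_force: [-0.6, 0.2, 0.1]
finger_gap: 0.185
```

{"op": "jog_arm", "data": {"deltas": [[0,0,0,7,0,0,1],[0,0,0,7,0,0,1],[0,0,0,2.2,0,0,1],[0,0,0,0,0,0,1],[0,0,0,0,0,0,1]]}}

```text
t: 2.67
tcp_pos: [0.1698, 0.6274, 0.2054]
orientation: [4.5, 90.0, -110.8]
ft_force: [-0.7, -0.5, -0.1]
finger_gap: 0.006
```

Run:
```python
from go import *
plan([(.5,.3,.2),(.469,-.178,.2)],-25.4)
```

```text
t 2.6667 tcp [169.8 627.4 205.4] F [-0.7 -0.5 -0.1] gap 0.01 J [-94.2  38.9  29.8  87.5 -21.3  59.3 -84.2]
tool y az -25.27057498487079
rotvec first [ 0.1  0.  -0. ]
then [ 330.2 -327.4   -5.4] tool [  5.4 438.7 154.1]
then [ -31. -478.    0.] tool [  0.  177.  445.1]
```

{"op": "jog_arm", "data": {"deltas": [[0,36.5,12.8,0,0,0,1],[0,36.5,12.8,0,0,0,1],[0,36.5,12.8,0,0,0,1],[0,36.5,12.8,0,0,0,1],[0,36.5,12.8,0,0,0,1],[0,36.5,12.8,0,0,0,1],[0,36.5,12.8,0,0,0,1],[0,36.5,12.8,0,0,0,1],[0,36.5,12.8,0,0,0,1],[0,36.5,12.8,0,0,0,1],[0,36.5,12.8,0,0,0,1],[0,36.5,12.8,0,0,0,1]]}}

```text
t: 3.67
tcp_pos: [0.5012, 0.2995, 0.2057]
orientation: [-168.1, 90.0, 76.6]
ft_force: [-0.1, 0.8, 0.6]
finger_gap: 0.009
```

{"op": "jog_arm", "data": {"deltas": [[0,14.7,37,0,0,0,1],[0,14.7,37,0,0,0,1],[0,14.7,37,0,0,0,1],[0,14.7,37,0,0,0,1],[0,14.7,37,0,0,0,1],[0,14.7,37,0,0,0,1],[0,14.7,37,0,0,0,1],[0,14.7,37,0,0,0,1],[0,14.7,37,0,0,0,1],[0,14.7,37,0,0,0,1],[0,14.7,37,0,0,0,1],[0,0,0,0,0,0,1]]}}

```text
t: 4.67
tcp_pos: [0.4706, -0.146, 0.2066]
orientation: [48.8, 89.6, -67.2]
ft_force: [-0.1, -0.6, 0.3]
finger_gap: 0.005
```

Run:
```python
from go import *
plan([(.469,-.178,.2),(.469,-.178,.078)],-25.4)
```

```text
t 4.6667 tcp [ 470.6 -146.   206.6] F [-0.1 -0.6  0.3] gap 0.01 J [ -7.6  25.5  30.5 112.2 -17.2  46.4   6.3]
tool y az -26.009924874602024
rotvec first [-0.6  0.2 -0.3]
then [ -1.6 -32.   -6.6] tool [ 6.6 12.3 29.5]
then [   0.    0. -122.] tool [122.   0.   0.]
```

{"op": "jog_arm", "data": {"deltas": [[0,6,14.7,0,0,0,1],[0,6.3,14.8,0,0,0,1],[22,0,0,0,0,0,1],[22,0,0,0,0,0,1],[22,0,0,0,0,0,1],[22,0,0,0,0,0,1],[22,0,0,0,0,0,1],[18,0,0,0,0,0,1],[0,0,0,0,0,0,1],[0,0,0,0,0,0,1]]}}

```text
t: 5.5
tcp_pos: [0.4698, -0.1679, 0.0772]
orientation: [-89.0, 89.9, 155.7]
ft_force: [-0.8, 0.7, 0.2]
finger_gap: 0.006
```

Run:
```python
from go import *
plan([(.469,-.178,.078)],-25.4)
a=vision.read_camera('top')[130:330,240:410,::-1];b=vision.read_camera('scene')[100:300,130:300,::-1]
cv2.imwrite('pics/a1.png',cv2.resize(np.hstack([a,b]),None,fx=2.3,fy=2.3,interpolation=cv2.INTER_CUBIC))
```

```text
t 5.5 tcp [ 469.8 -167.9   77.2] F [-0.8  0.7  0.2] gap 0.01 J [  2.2  37.2  21.3 117.8 -26.4  29.7  17.5]
tool y az -25.34296008854171
rotvec first [0.1 0.  0.1]
then [ -0.8 -10.1   0.8] tool [-0.8  3.6  9.5]
```

View pics/a1.png

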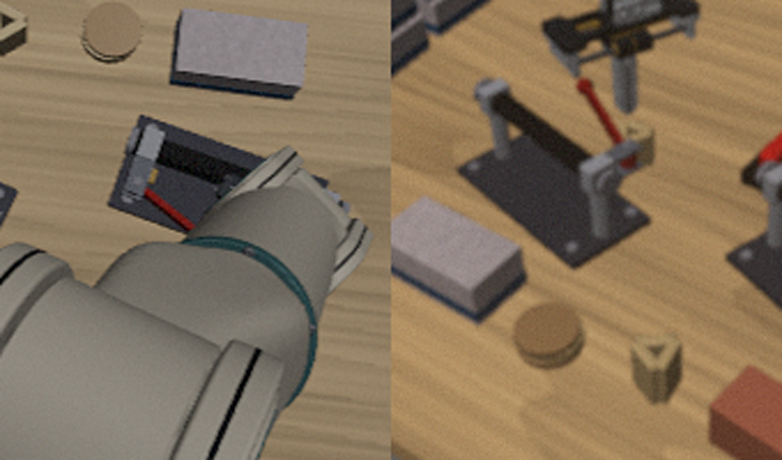

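The scene view shows the shut fingers upright outside the red lever at about (625,85) in the composite, with clear space to the lever. The top view of them is blocked by the arm. I'll line up along the blade, then approach.

{"op": "jog_arm", "data": {"deltas": [[0,2,5,0,0,0,1],[0,2,4.5,0,0,0,1],[0,4,0,0,0,0,1],[0,3,0,0,0,0,1],[0,2,0,0,0,0,1],[0,2,0,0,0,0,1],[0,0,0,0,0,0,1]]}}

```text
t: 6.18
tcp_pos: [0.4803, -0.1832, 0.0775]
orientation: [93.2, 90.0, -22.2]
ft_force: [0.4, -0.0, 0.1]
finger_gap: 0.01
```

{"op": "jog_arm", "data": {"deltas": [[0,2,0,0,0,0,1],[0,2,0,0,0,0,1],[0,2,0,0,0,0,1],[0,0,0,0,0,0,1]]}}

```text
t: 6.52
tcp_pos: [0.4852, -0.1856, 0.0774]
orientation: [-94.6, 90.0, 150.0]
ft_force: [-0.2, -0.1, -0.3]
finger_gap: 0.003
```

{"op": "jog_arm", "data": {"deltas": [[0,2,0,0,0,0,1],[0,2,0,0,0,0,1],[0,2,0,0,0,0,1],[0,0,0,0,0,0,1]]}}

```text
t: 6.85
tcp_pos: [0.4897, -0.1884, 0.0772]
orientation: [-72.5, 89.9, 172.1]
ft_force: [-3.7, 0.2, 1.9]
finger_gap: 0.008
```

{"op": "jog_arm", "data": {"deltas": [[0,2,0,0,0,0,1],[0,2,0,0,0,0,1],[0,2,0,0,0,0,1],[0,2,0,0,0,0,1],[0,2,0,0,0,0,1],[0,2,0,0,0,0,1],[0,2,0,0,0,0,1],[0,2,0,0,0,0,1],[0,2,0,0,0,0,1],[0,2,0,0,0,0,1],[0,0,0,0,0,0,1]]}}

```text
t: 7.77
tcp_pos: [0.5073, -0.1969, 0.0771]
orientation: [-77.1, 89.8, 167.6]
ft_force: [-7.7, -0.0, 1.1]
finger_gap: 0.004
```

{"op": "jog_arm", "data": {"deltas": [[0,2,0,0,0,0,1],[0,2,0,0,0,0,1],[0,0,0,0,0,0,1]]}}

```text
t: 8.02
tcp_pos: [0.5108, -0.1983, 0.0771]
orientation: [-83.9, 89.8, 160.7]
ft_force: [-6.7, 0.7, 2.5]
finger_gap: 0.001
```

{"op": "jog_arm", "data": {"deltas": [[0,1,0,0,0,0,1],[0,1,0,0,0,0,1],[0,0,0,0,0,0,1]]}}

```text
t: 8.27
tcp_pos: [0.5124, -0.199, 0.0771]
orientation: [-87.8, 89.8, 156.8]
ft_force: [-7.8, 0.2, 3.4]
finger_gap: 0.004
```

{"op": "jog_arm", "data": {"deltas": [[0,1,0,0,0,0,1],[0,1,0,0,0,0,1],[0,0,0,0,0,0,1]]}}

```text
t: 8.52
tcp_pos: [0.5137, -0.1994, 0.0771]
orientation: [-91.1, 89.7, 153.5]
ft_force: [-8.3, 1.1, 3.8]
finger_gap: 0.005
```

Run:
```python
from go import *
plan([],None)
```

```text
t 8.5167 tcp [ 513.7 -199.4   77.1] F [-8.3  1.1  3.8] gap 0.0 J [  4.   40.4  22.3 109.6 -25.3  35.2  17.2]
tool y az -25.35930473261921
rotvec first [0. 0. 0.]
```

{"op": "jog_arm", "data": {"deltas": [[0,1,0,0,0,0,1],[0,0,0,0,0,0,1]]}}

```text
t: 8.68
tcp_pos: [0.5137, -0.1994, 0.0771]
orientation: [-92.9, 89.6, 151.8]
ft_force: [-9.0, 2.3, 4.9]
finger_gap: 0.005
```

{"op": "jog_arm", "data": {"deltas": [[0,1,0,0,0,0,1],[0,0,0,0,0,0,1]]}}

```text
t: 8.85
tcp_pos: [0.5138, -0.1995, 0.0771]
orientation: [-93.7, 89.5, 150.9]
ft_force: [-11.3, 2.3, 8.2]
finger_gap: 0.003
```

TCP stopped advancing at x=0.5137 while the force rose, so the red lever is at its stop. I'll ease off slightly and hold.

{"op": "jog_arm", "data": {"deltas": [[0,-0.5,0,0,0,0,1],[0,0,0,0,0,0,1],[0,0,0,0,0,0,1],[0,0,0,0,0,0,1],[0,0,0,0,0,0,1],[0,0,0,0,0,0,1],[0,0,0,0,0,0,1]]}}

```text
t: 9.43
tcp_pos: [0.5137, -0.1995, 0.077]
orientation: [-93.1, 89.6, 151.6]
ft_force: [-10.6, 1.8, 6.0]
finger_gap: 0.004
```

Run:
```python
from go import *
plan([],None)
b=vision.read_camera('scene')[100:240,150:320,::-1]
cv2.imwrite('pics/a2.png',cv2.resize(b,None,fx=4,fy=4,interpolation=cv2.INTER_CUBIC))
```

```text
t 9.4333 tcp [ 513.7 -199.5   77. ] F [-10.6   1.8   6. ] gap 0.0 J [  4.1  40.4  22.3 109.4 -25.2  35.4  17.2]
tool y az -25.35564994892611
rotvec first [0. 0. 0.]
```

View pics/a2.png

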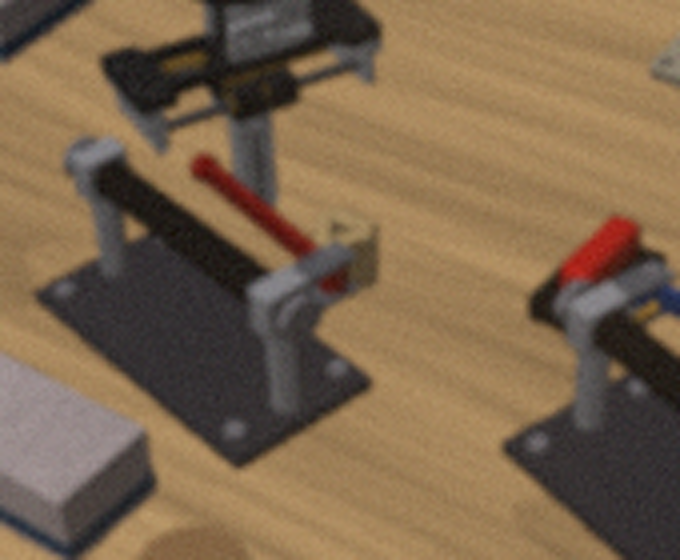

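{"op": "jog_arm", "data": {"deltas": [[0,0,0,0,0,0,1],[0,0,0,0,0,0,1],[0,0,0,0,0,0,1],[0,0,0,0,0,0,1],[0,0,0,0,0,0,1],[0,0,0,0,0,0,1],[0,0,0,0,0,0,1],[0,0,0,0,0,0,1],[0,0,0,0,0,0,1],[0,0,0,0,0,0,1]]}}

```text
t: 10.32
tcp_pos: [0.5138, -0.1995, 0.0771]
orientation: [-93.1, 89.6, 151.6]
ft_force: [-11.3, 1.1, 5.5]
finger_gap: 0.003
```

The picture shows the red lever, ball at (203,167), nearly parallel to the bar, with the finger behind it. It has been held about 1.8 s. I'll release it smoothly now, back clear and rise.

{"op": "jog_arm", "data": {"deltas": [[0,-3,0,0,0,0,1],[0,-4,0,0,0,0,1],[0,-4,0,0,0,0,1],[0,-4,0,0,0,0,1],[0,-4,0,0,0,0,1],[0,-4,0,0,0,0,1],[0,-4,0,0,0,0,1],[0,-4,0,0,0,0,1],[0,-4,0,0,0,0,1],[0,-6,0,0,0,0,1],[0,-6,0,0,0,0,1],[0,-6,0,0,0,0,1]]}}

```text
t: 11.32
tcp_pos: [0.4703, -0.1784, 0.0779]
orientation: [91.5, 89.8, -23.9]
ft_force: [0.3, -0.2, -0.0]
finger_gap: 0.01
```

{"op": "jog_arm", "data": {"deltas": [[-10,0,0,0,0,0,1],[-25,0,0,0,0,0,1],[-30,0,0,0,0,0,1],[-30,0,0,0,0,0,1],[-25,0,0,0,0,0,1],[0,0,0,0,0,0,1]]}}

```text
t: 11.82
tcp_pos: [0.4727, -0.1801, 0.2028]
orientation: [97.6, 89.4, -17.8]
ft_force: [1.1, -0.0, 0.4]
finger_gap: 0.002
```

Run:
```python
from go import *
b=vision.read_camera('scene')[100:240,150:320,::-1]
im=b.astype(int);o=cv2.imread('pics/scene0.png')[100:240,150:320].astype(int)
f=lambda i:(lambda m:(m.sum(),np.argwhere(m).mean(0),np.argwhere(m).min(0)))((i[:,:,2]-np.maximum(i[:,:,0],i[:,:,1])>45)&(np.arange(170)<100))
print('red lever now/start',f(im),f(o))
plan([(.431,.206,.198),(.431,.206,.078)],-9.7)
```

```text
red lever now/start (np.int64(142), array([47.7, 70.6]), array([34, 60])) (np.int64(137), array([47.7, 70.6]), array([34, 60]))
t 11.8667 tcp [ 471.6 -179.2  200.6] F [-0.1 -0.3 -0.1] gap 0.0 J [ -3.1  26.8  29.9 111.1 -18.2  46.2  11.4]
tool y az -25.36647804060619
rotvec first [-15.7  -0.   -0.4]
then [-40.6 385.2  -2.6] tool [   2.6 -104.9 -372.8]
then [   0.    0. -120.] tool [120.   0.  -0.]
```

Red lever is back exactly at its starting pixels. On to blue.

{"op": "jog_arm", "data": {"deltas": [[0,0,0,-5.2,0,0,1],[0,0,0,-5.2,0,0,1],[0,0,0,-5.3,0,0,1],[0,0,0,0,0,0,1]]}}

```text
t: 12.2
tcp_pos: [0.4689, -0.1779, 0.197]
orientation: [-123.8, 89.9, 136.6]
ft_force: [-0.3, 0.4, -0.4]
finger_gap: 0.006
```

{"op": "jog_arm", "data": {"deltas": [[0,-9.5,-33.9,0,0,0,1],[0,-9.5,-33.9,0,0,0,1],[0,-9.5,-33.9,0,0,0,1],[0,-9.5,-33.9,0,0,0,1],[0,-9.5,-33.9,0,0,0,1],[0,-9.5,-33.9,0,0,0,1],[0,-9.5,-33.9,0,0,0,1],[0,-9.5,-33.9,0,0,0,1],[0,-9.5,-33.9,0,0,0,1],[0,-9.5,-33.9,0,0,0,1],[0,-9.5,-33.9,0,0,0,1],[0,0,0,0,0,0,1]]}}

```text
t: 13.2
tcp_pos: [0.4273, 0.2149, 0.1966]
orientation: [-154.2, 89.8, 106.5]
ft_force: [0.1, 0.0, -0.3]
finger_gap: 0.006
```

Run:
```python
from go import *
plan([(.431,.206,.198),(.431,.206,.078)],-9.7)
```

```text
t 13.2 tcp [427.3 214.9 196.6] F [ 0.1  0.  -0.3] gap 0.01 J [-47.4  24.4  24.4 114.6 -14.5  43.8 -23.6]
tool y az -9.226497517136686
rotvec first [ 0.5 -0.2  0.1]
then [ 3.7 -8.9  1.4] tool [-1.4  5.1  8.2]
then [   0.    0. -120.] tool [120.   0.  -0.]
```

{"op": "jog_arm", "data": {"deltas": [[0,0,0,0,0,0,1],[0,0,0,0,0,0,1]]}}

```text
t: 13.37
tcp_pos: [0.4287, 0.2063, 0.197]
orientation: [-21.6, 89.9, -121.4]
ft_force: [-0.2, -0.5, -0.3]
finger_gap: 0.002
```

Run:
```python
from go import *
plan([(.431,.206,.198),(.431,.206,.078)],-9.7)
```

```text
t 13.3667 tcp [428.7 206.3 197. ] F [-0.2 -0.5 -0.3] gap 0.0 J [-46.9  24.3  24.8 114.9 -14.4  43.8 -23.3]
tool y az -9.767747817808367
rotvec first [-0.1  0.1  0. ]
then [ 2.3 -0.3  1. ] tool [-1.   2.3 -0.1]
then [   0.    0. -120.] tool [120.   0.  -0.]
```

Settled on target, so I'll descend and then approach to about 6 mm short of contact.

{"op": "jog_arm", "data": {"deltas": [[22,0,0,0,0,0,1],[22,0,0,0,0,0,1],[22,0,0,0,0,0,1],[22,0,0,0,0,0,1],[22,0,0,0,0,0,1],[9,0,0,0,0,0,1],[0,0,0,0,0,0,1],[0,0,0,0,0,0,1],[0,0,0,0,0,0,1]]}}

```text
t: 14.12
tcp_pos: [0.4299, 0.2067, 0.0795]
orientation: [119.8, 89.9, 20.0]
ft_force: [0.7, -0.4, 0.8]
finger_gap: 0.005
```

Run:
```python
from go import *
plan([(.445,.203,.078)],-9.7)
a=vision.read_camera('top')[180:280,120:290,::-1];b=vision.read_camera('scene')[120:260,260:430,::-1]
cv2.imwrite('pics/b1.png',cv2.resize(np.vstack([a,b]),None,fx=2.4,fy=2.4,interpolation=cv2.INTER_CUBIC))
```

```text
t 14.1167 tcp [429.9 206.7  79.5] F [ 0.7 -0.4  0.8] gap 0.01 J [-40.7  35.1  17.1 121.1 -22.1  26.7 -16.4]
tool y az -9.761623640831319
rotvec first [-0.1 -0.  -0.1]
then [15.1 -3.7 -1.5] tool [ 1.5 15.5  1.1]
```

View pics/b1.png

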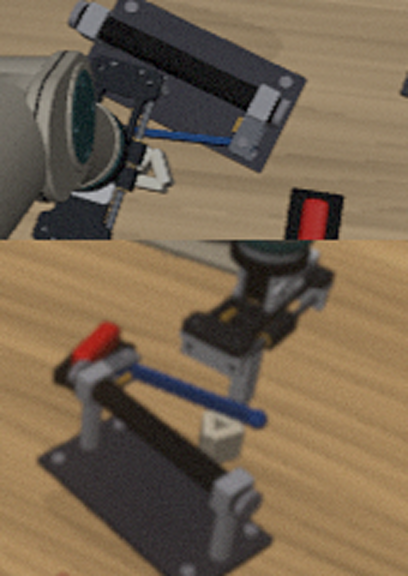

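The fingers at (243,375) in the picture stand outside the blue lever, above and beside post_b, which is untouched at (222,435).

{"op": "jog_arm", "data": {"deltas": [[0,4,0,0,0,0,1],[0,4,0,0,0,0,1],[0,3,0,0,0,0,1],[0,2,0,0,0,0,1],[0,2,0,0,0,0,1],[0,0,0,0,0,0,1]]}}

```text
t: 14.72
tcp_pos: [0.4443, 0.2044, 0.0785]
orientation: [100.3, 90.0, 0.6]
ft_force: [0.8, -0.2, 0.4]
finger_gap: 0.001
```

{"op": "jog_arm", "data": {"deltas": [[0,2,0,0,0,0,1],[0,2,0,0,0,0,1],[0,2,0,0,0,0,1],[0,2,0,0,0,0,1],[0,0,0,0,0,0,1]]}}

```text
t: 15.13
tcp_pos: [0.4506, 0.2034, 0.0783]
orientation: [-83.9, 89.9, 176.5]
ft_force: [-2.0, 0.9, 1.6]
finger_gap: 0.006
```

{"op": "jog_arm", "data": {"deltas": [[0,2,0,0,0,0,1],[0,2,0,0,0,0,1],[0,2,0,0,0,0,1],[0,2,0,0,0,0,1],[0,2,0,0,0,0,1],[0,2,0,0,0,0,1],[0,2,0,0,0,0,1],[0,2,0,0,0,0,1],[0,2,0,0,0,0,1],[0,2,0,0,0,0,1],[0,0,0,0,0,0,1]]}}

```text
t: 16.05
tcp_pos: [0.4706, 0.2008, 0.0783]
orientation: [-110.8, 89.9, 149.6]
ft_force: [-4.6, 4.5, 1.2]
finger_gap: 0.009
```

{"op": "jog_arm", "data": {"deltas": [[0,2,0,0,0,0,1],[0,2,0,0,0,0,1],[0,2,0,0,0,0,1],[0,2,0,0,0,0,1],[0,2,0,0,0,0,1],[0,1,0,0,0,0,1],[0,1,0,0,0,0,1],[0,0,0,0,0,0,1]]}}

```text
t: 16.72
tcp_pos: [0.4813, 0.1987, 0.0782]
orientation: [-94.7, 89.8, 165.7]
ft_force: [-7.0, 4.5, 2.7]
finger_gap: 0.003
```

{"op": "jog_arm", "data": {"deltas": [[0,1,0,0,0,0,1],[0,1,0,0,0,0,1],[0,0,0,0,0,0,1]]}}

```text
t: 16.97
tcp_pos: [0.4831, 0.1983, 0.0782]
orientation: [-91.6, 89.8, 168.8]
ft_force: [-7.3, 4.7, 2.8]
finger_gap: 0.004
```

{"op": "jog_arm", "data": {"deltas": [[0,1,0,0,0,0,1],[0,1,0,0,0,0,1],[0,0,0,0,0,0,1]]}}

```text
t: 17.22
tcp_pos: [0.4848, 0.1979, 0.0782]
orientation: [-88.6, 89.7, 171.8]
ft_force: [-7.4, 3.6, 3.1]
finger_gap: 0.005
```

{"op": "jog_arm", "data": {"deltas": [[0,1,0,0,0,0,1],[0,1,0,0,0,0,1],[0,0,0,0,0,0,1]]}}

```text
t: 17.47
tcp_pos: [0.4867, 0.1973, 0.0782]
orientation: [-85.7, 89.7, 174.6]
ft_force: [-7.1, 2.9, 4.6]
finger_gap: 0.005
```

{"op": "jog_arm", "data": {"deltas": [[0,1,0,0,0,0,1],[0,0,0,0,0,0,1]]}}

```text
t: 17.63
tcp_pos: [0.4875, 0.1971, 0.0782]
orientation: [-84.7, 89.7, 175.7]
ft_force: [-8.5, 2.7, 4.0]
finger_gap: 0.004
```

{"op": "jog_arm", "data": {"deltas": [[0,1,0,0,0,0,1],[0,0,0,0,0,0,1]]}}

```text
t: 17.8
tcp_pos: [0.4877, 0.197, 0.0782]
orientation: [-83.8, 89.6, 176.5]
ft_force: [-9.5, 3.1, 6.1]
finger_gap: 0.006
```

TCP is stalling at 0.4877, which is the stop. I'll add a slight bias and hold.

{"op": "jog_arm", "data": {"deltas": [[0,0.7,0,0,0,0,1],[0,0,0,0,0,0,1],[0,0,0,0,0,0,1]]}}

```text
t: 18.05
tcp_pos: [0.4877, 0.197, 0.0782]
orientation: [-84.2, 89.6, 176.2]
ft_force: [-10.1, 3.5, 6.7]
finger_gap: 0.004
```

{"op": "jog_arm", "data": {"deltas": [[0,0,0,0,0,0,1],[0,0,0,0,0,0,1],[0,0,0,0,0,0,1],[0,0,0,0,0,0,1],[0,0,0,0,0,0,1],[0,0,0,0,0,0,1],[0,0,0,0,0,0,1],[0,0,0,0,0,0,1],[0,0,0,0,0,0,1],[0,0,0,0,0,0,1],[0,0,0,0,0,0,1],[0,0,0,0,0,0,1]]}}

```text
t: 19.05
tcp_pos: [0.4877, 0.197, 0.0781]
orientation: [-83.6, 89.6, 176.7]
ft_force: [-10.3, 3.8, 5.8]
finger_gap: 0.004
```

Run:
```python
from go import *
b=vision.read_camera('scene')[120:260,260:430,::-1]
cv2.imwrite('pics/b2.png',cv2.resize(b,None,fx=4,fy=4,interpolation=cv2.INTER_CUBIC))
```

```text
(no output)
```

View pics/b2.png

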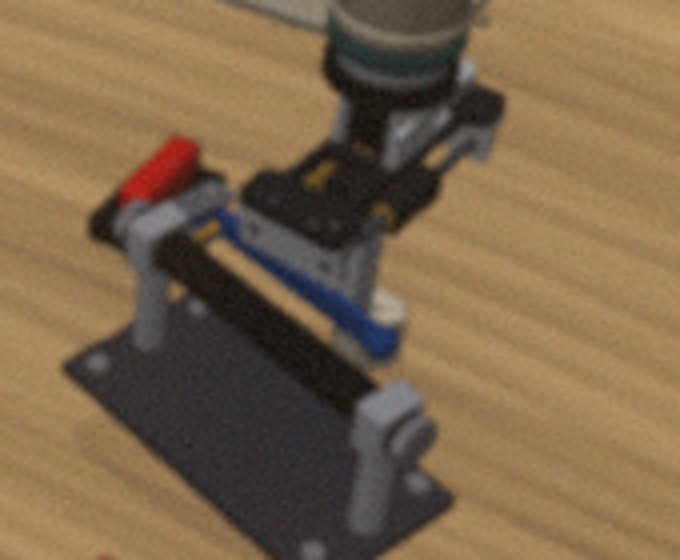

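The blue lever, ball at (385,340), is parallel to the bar with a clear gap. Held 1.3 s or more at about 12 N. Releasing.

{"op": "jog_arm", "data": {"deltas": [[0,0,0,0,0,0,1],[0,0,0,0,0,0,1],[0,-4,0,0,0,0,1],[0,-5,0,0,0,0,1],[0,-5,0,0,0,0,1],[0,-5,0,0,0,0,1],[0,-5,0,0,0,0,1],[0,-5,0,0,0,0,1],[0,-5,0,0,0,0,1],[0,-5,0,0,0,0,1],[0,-5,0,0,0,0,1],[0,-6,0,0,0,0,1]]}}

```text
t: 20.1
tcp_pos: [0.4443, 0.2042, 0.0788]
orientation: [97.9, 89.8, -1.9]
ft_force: [0.0, 0.1, 0.1]
finger_gap: 0.005
```

{"op": "jog_arm", "data": {"deltas": [[0,-6,0,0,0,0,1],[0,-4,0,0,0,0,1],[0,0,0,0,0,0,1],[-15,0,0,0,0,0,1],[-25,0,0,0,0,0,1],[-25,0,0,0,0,0,1],[-25,0,0,0,0,0,1],[-25,0,0,0,0,0,1],[-10,0,0,0,0,0,1],[0,0,0,0,0,0,1],[0,0,0,0,0,0,1],[0,0,0,0,0,0,1]]}}

```text
t: 21.1
tcp_pos: [0.4321, 0.2062, 0.2027]
orientation: [-52.5, 89.9, -152.1]
ft_force: [-0.5, -1.1, -0.1]
finger_gap: 0.004
```

Run:
```python
from go import *
plan([])
b=vision.read_camera('scene')[:,:,::-1]
o=cv2.imread('pics/scene0.png')
f=lambda i:(lambda m:(m.sum(),np.argwhere(m).mean(0)))((i[150:215,310:385,0].astype(int)-i[150:215,310:385,2]>30))
print('blue lever now/start',f(b),f(o))
cv2.imwrite('pics/c.png',np.vstack([b[80:380],cv2.absdiff(b,o)[80:380]*2]))
```

```text
t 21.1 tcp [432.1 206.2 202.7] F [-0.5 -1.1 -0.1] gap 0.0 J [-47.   24.1  25.4 114.1 -14.3  44.9 -23. ]
tool y az -9.673980447244826
rotvec first [0. 0. 0.]
blue lever now/start (np.int64(234), array([34.2, 32.9])) (np.int64(226), array([34.3, 33.1]))
```

View pics/c.png

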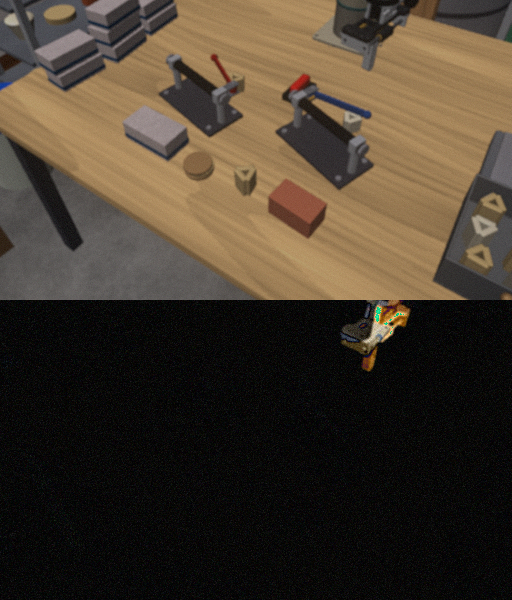

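The difference picture shows only the robot, at about (370,330). Both levers and every loose thing are where they started, so I'm handing in.

```bash
python3 -c "
from plant import order;print(order.finish_job())"
```

```text
the job is handed in; nothing more can be done
None
```

I checked both brake levers in the order asked, red then blue, and handed the job in at about 21 s of the 58 s allowed. I used the back of the shut fingers and gripped nothing.

| | Red lever | Blue lever |
|---|---|---|
| Stop felt at | TCP x = 0.514 m | TCP x = 0.488 m |
| Finger travel from contact (stated press-point travel) | about 28–31 mm (31 mm) | about 38 mm (39 mm) |
| Hold at stop | about 1.8 s | about 1.4 s |
| Total force while held | about 12–13 N (14 N peak just before) | about 12–13 N |

- **Stop reached:** for each lever the fingers stopped advancing while the force rose. The pictures showed both levers nearly parallel to their bars, with a clear gap.
- **Let go:** after release each lever was back at its starting pixels, to within about 0.2 pixel.
- **Nothing else moved:** the final difference picture from the scene camera showed no change except the robot. The robot was clear of everything, with its fingertips at 0.20 m and the force reading about 1 N, which is sensor noise.

No checks failed or disagreed. The top camera could not see the red contact because the arm was in the way, so I judged that one from the scene camera and the force. The rubbing block shows only partly in the scene picture, and I did not take a final top picture.

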